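Put the tea-tray kettle on

ROBOT

A 6-joint arm with a two-finger parallel gripper is mounted at the origin on the work surface. World frame = base frame: x ahead of the robot, y to its left, z up, the work surface at z = 0. Lengths are in m, angles in rad, forces in N, time in s.
With the tool pointing down it reaches from about 0.375 to 0.9 m from the base axis. Payload 3.1 kg.
Tool frame: the origin (TCP) lies midway between the tips of the shut fingers; the grasp point (between the pads) lies 19 mm behind it; z points along the fingers, y is the line along which they close (so a half turn about z gives the same grasp; the last joint's range is limited). The gripper opens to 87 mm and grips with 3 to 60 N. Pads are 19 mm wide; open, the fingers measure 117 mm over their backs; the gripper's body (75 mm by 190 mm) begins 51 mm behind the grasp point.
Start: joints at [1.093, 0.527, 1.433, -0, 1.181, -0.178], TCP at [0.184, 0.597, 0.223] pointing down, gripper open.
Joint ranges: [-3.08, 3.08], [-0.75, 2.2], [0.22, 2.44], [-1.43, 4.57], [0, 2.65], [-2.85, 2.85]. Speed limits (rad/s): [2.79, 2.79, 3.14, 3.14, 3.14, 3.14].

INTERFACE

Orientations are given as a unit quaternion [x, y, z, w].
In Python, from rig import get_obs, cams, job gives the robot as it stands.
- The arm moves only by the tool servo_tool, never from a script. Its argument "moves" is text: rows parted by semicolons, each of 5 numbers parted by spaces: the shift along the tool's x, y, z in m, then the turn about the tool's z in degrees, then the finger opening in m, from 0 to 0.087. In form: dx dy dz spin claw; .... A call has 1 to 10 rows; each row is the pose to reach, as a shift and turn from the pose commanded when the call began, along the tool's axes at that moment; what a row does not reach only later rows make up. A row lasts 1/12 s, in which the tool goes at most 41.7 mm and 7.16 degrees, less where a joint would pass 70% of its speed; a pose out of reach is approached as far as the arm can. A call with a gripper value outside its range is refused whole. The fingers move at their own pace and stop on an object; "grip_force" is the grip in N (left out, the last holds). Time passes only in rows, so rows that repeat a pose let the fingers close. It gives the time, the measured TCP pose, the force, the opening and the grip force at its end, in the units of the state.
- get_obs(): the state, without advancing time (a new reading comes with each control period).
- cams.camera(name): name is "side" or "top" or "wrist"; returns the picture (384x512x3 uint8, blue, green, red); there is no depth.
- cams.camera_model(name): a dict with "fx", "fy", "cx", "cy" (pixels), "dist" ([k1, k2, p1, p2, k3] as OpenCV has them; the pictures are not rectified), "R" (3x3) and "t" (3): a world point X has camera coordinates R X + t. Camera axes: x right, y down, z forward; pixel columns grow to the right and rows downward; lengths in m; the calibration is good to about 2 mm. A picture is of the moment at which its call begins: read the wrist's pose just before it. camera_model takes no time and is no camera call; for the wrist camera it gives the pose at the moment of the call.
- job.hand_in(): hands the job in; it is judged then, once.
The state is a dict: "time": time; "q": joint angles; "joint_velocities": joint speeds; "joint_torque": joint torques, N m; "position": TCP position; "tool_rot": TCP orientation; "ft_force": force on the tool from outside, world axes, zero at the start; "moment": the same for the moment, N m; "grip_width": finger opening in m; "grip_force": force on a finger pad.
Only numpy, scipy, OpenCV 4.12 (cv2) and the standard library are available. Lean on these libraries where they do the work, as an engineer would, in place of code of your own. Each camera call takes 0.05 s, during which the arm holds its last target. There are 200 camera calls.

TASK

Put the kettle on: shut its open lid right down, then press the switch lever at the foot of its handle all the way down until it clicks over and stays down. Be gentle, so that the kettle stays standing in its power base and is not tipped or shoved, and leave everything else on the tray and desk where it is.

Things in the scene. Friction and masses are not known exactly. Their poses are not given: they have to be found in the camera images.
- kettle: Loose steel kettle, black foot, handle and lid, standing in the dish of its power base with 2 mm play; 1.2 kg, 0.85 to 1.2 times that by filling. Origin: centre of its underside, about 20 mm above the desk; z up, x to the spout, handle on the -x side. 134 mm across at the foot, 103 at the top; rim 168 mm up. Foot radius 62.5 mm: over about 11 N straight down on the lever begins to tip it.
- handle (a point): Outermost point of the black D-shaped handle, kettle frame (-121, 0, 135) mm; axes as the kettle's. The handle is 21 mm thick, in the kettle's plane y = 0, its top 177 mm up; it runs back in to its foot at x = -80 mm, 50 mm up. It overhangs the lever: from above the lever is reached only with the tool leaning out from the kettle by some 35 to 45 degrees in the plane of the handle.
- lid (a joint): Hinge of the kettle's round lid (black, 88 mm across, 8 mm thick), rad: 0 shut, 1.6 fully open; starts open. A stiff hinge: it stays where it is left and takes about 1 N at its edge to move; it does not fall shut.
- lid_hinge (a point): Middle of the lid's hinge line, above the handle, at kettle frame (-46, 0, 167) mm. Turns with the lid: x points along the lid from hinge to free edge, z is the normal of its upper (outer) face, y the hinge line. The lid's underside lies at z = 0, its upper face at z = 8 mm; it reaches from x = 2 to 90 mm.
- lid_edge (a point): Point near the free edge of the lid, 86 mm from the hinge, in the middle, near the upper face (6 mm above the underside).
- switch (a joint): Kettle switch lever, rad: 0 up (off), 0.30 down (on, at its stop). Over-centre spring: the push needed near its tip is some 3 to 5 N at first and eases towards 0.265 rad; from there the lever snaps down by itself onto its stop and stays; let go before that and it springs back up.
- switch_seat (a point): Nominal pivot of the switch lever, kettle frame (-82, 0, 40) mm, axes the kettle's. A grey paddle 30 mm wide, 46 long from the pivot to -x, 6 thick, sloping 0.30 rad up to its tip when up, level when down. Press about 38 mm from the pivot: top face nominally at (-117, 0, 54) mm when up, (-120, 0, 43) down. The clip-in unit with the lever sits up to 5 mm higher or lower than that, so feel for it.
- power_base: Fixed black round power base, 150 mm across, 20 mm high, with a 14 mm high dish floor on which the kettle stands; a lead runs from it in +x to a low white socket block. Origin at the centre of its underside.
- tray: Fixed wooden tray, 360 by 520 mm, 6 mm floor, rim 24 mm high; origin at the centre of its underside, short side along x.
- caddy: Fixed dark wooden sachet caddy on the tray, 80 by 120 mm, 66 mm high with the sachets; origin under its centre, short side along x. It and the power base may have changed sides of the tray.
- mug_a: White mug, loose, 74 mm across, 88 mm high; origin at the centre of its underside.
- mug_b: White mug, loose, the same as mug_a.
- teaspoon: Loose steel teaspoon, 120 mm long, 8 mm high, lying along its x on the tray in front of the caddy.
- water_bottle: Loose green glass bottle, 72 mm across, 235 mm high; origin at the centre of its underside.
- alarm_clock: Loose white alarm clock, 45 by 100 mm, 79 mm high; origin at the centre of its underside.
- book: Loose closed book lying flat, 140 by 206 mm, 30 mm thick; origin at the centre of its underside.

How it is judged:
By the outcome, as a careful person would: the job done as asked, in the order asked, and still so for the second after the job is handed in, with the robot touching nothing.
It also fails if it takes over 48 s, if anything falls off the work surface, if the arm or the gripper's body presses on something with over 40 N, if the wrist force passes 120 N, or if a joint passes its speed limit or range.

## Working session

There is one attempt and no reset: what is moved stays moved. The work goes in short steps, Python scripts to look and compute and a tool call to move; the robot and the scene stay as the last step left them, time stands still between calls to the robot, and variables do not carry over. Pictures are saved under pics/ and viewed, at most 10 in all, crops included, and the job is handed in when it is done.

Besides the shell and the picture viewer there is one more tool, called after ">>>" in YAML: its name, and indented under it one key for each argument. servo_tool: Moves the arm, as the interface text tells. Its arguments: {"type":"object","properties":{"moves":{"type":"string"},"grip_force":{"type":"number"}},"required":["moves"]}

```bash
mkdir -p pics; ls
python3 - <<'E'
from rig import get_obs,cams,job
import cv2
o=get_obs();print(o)
for n in("side","top","wrist"):
    m=cams.camera_model(n);print(n,m)
    cv2.imwrite(f"pics/{n}0.png",cams.camera(n))
E
```

```text
pics
{'time': 0.0, 'q': array([ 1.09352069e+00,  5.28440262e-01,  1.43390335e+00,  7.75506424e-06,
        1.18139632e+00, -1.78482677e-01]), 'joint_velocities': array([-1.91081637e-04,  1.05506858e-03, -1.70069030e-04,  1.12391085e-03,
       -7.64030989e-05, -1.00625017e-03]), 'joint_torque': array([ 1.29413103e-03, -4.40036201e+01, -1.76591223e+01,  6.33790484e-02,
        5.81736490e-02, -1.62359333e-04]), 'position': array([0.18359666, 0.59665901, 0.22158722]), 'tool_rot': array([ 1.48842737e-01,  9.88860297e-01, -1.01528992e-03, -3.49145322e-04]), 'ft_force': array([-0.19233446,  0.07199066,  0.13445118]), 'moment': array([-0.00396316,  0.02406422, -0.09768703]), 'grip_force': 0.0, 'grip_width': 0.08723834932924132}
side {'fx': 435.5793305116424, 'fy': 435.5793305116424, 'cx': 259.3337450049622, 'cy': 197.64936838014094, 'dist': array([-0.04130716,  0.        ,  0.        ,  0.        ,  0.        ]), 'R': array([[ 0.69907976, -0.7147968 , -0.01878919],
       [-0.54577679, -0.51643084, -0.65986883],
       [ 0.46196881,  0.47155565, -0.75114585]]), 't': array([-0.40122282,  0.37257872,  1.57247986])}
top {'fx': 354.3767713846619, 'fy': 354.3767713846619, 'cx': 256.48515925659467, 'cy': 189.66325118784584, 'dist': array([-0.09405833,  0.        ,  0.        ,  0.        ,  0.        ]), 'R': array([[ 0.02346768, -0.99969616, -0.00754053],
       [-0.99357728, -0.02248755, -0.11089863],
       [ 0.11069537,  0.01009463, -0.99380312]]), 't': array([-0.01981053,  0.57303941,  1.45012783])}
wrist {'fx': 337.72402642317155, 'fy': 337.72402642317155, 'cx': 258.8034944692172, 'cy': 194.9738835635932, 'dist': array([-0.08256429,  0.        ,  0.        ,  0.        ,  0.        ]), 'R': array([[ 0.29469771,  0.95558891, -0.00175979],
       [ 0.91093102, -0.28036814,  0.30265224],
       [ 0.28871773, -0.09079397, -0.95309943]]), 't': array([-0.62360232, -0.03579607,  0.39178397])}
```

View pics/side0.png

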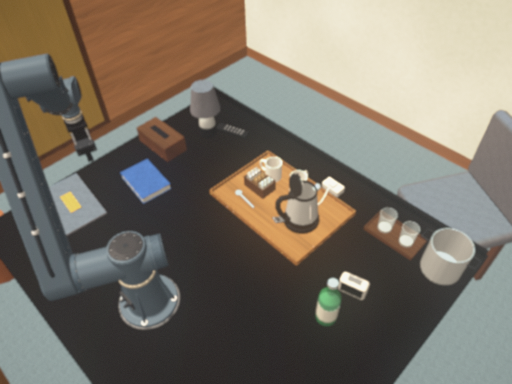

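View pics/top0.png

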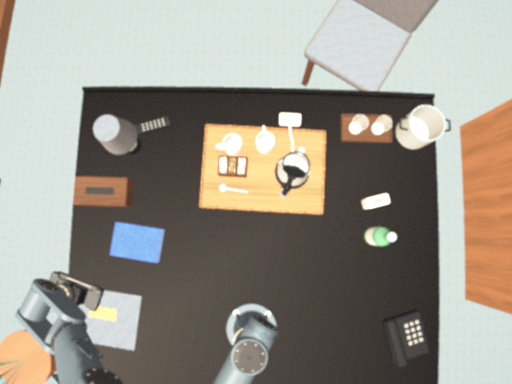

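Run:
```python
import cv2,numpy as np
t=cv2.imread("pics/top0.png");s=cv2.imread("pics/side0.png")
a=cv2.resize(t[135:210,255:330],None,fx=7,fy=7,interpolation=cv2.INTER_CUBIC)[:525,:400]
a=cv2.resize(t[135:210,262:319],None,fx=7,fy=7,interpolation=cv2.INTER_CUBIC)
b=cv2.resize(s[165:240,268:325],None,fx=7,fy=7,interpolation=cv2.INTER_CUBIC)
cv2.imwrite("pics/c.png",np.hstack([a,b]))
```

```text
(no output)
```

View pics/c.png

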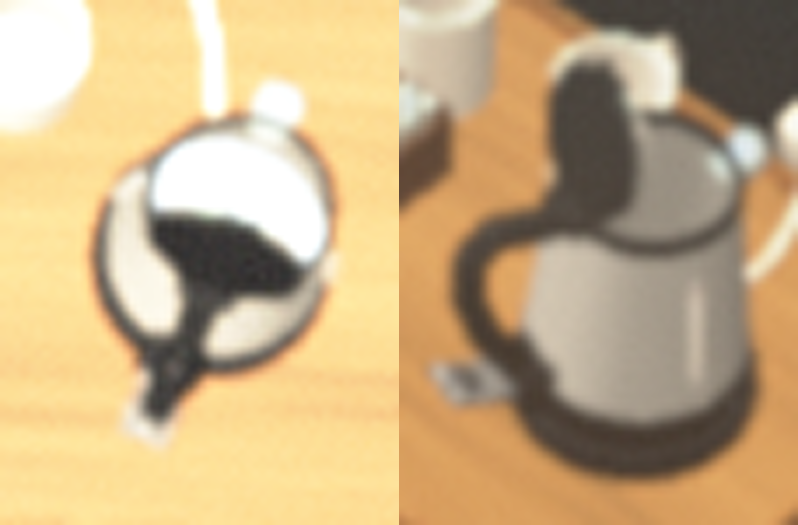

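View pics/wrist0.png

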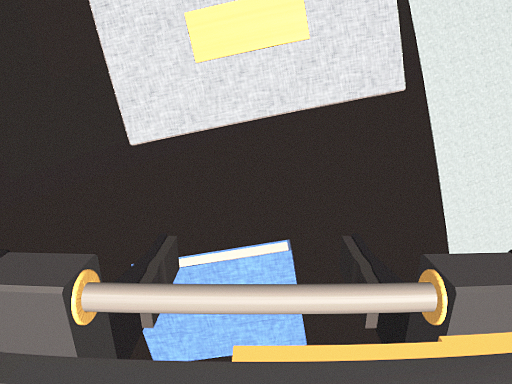

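```bash
cat > h.py <<'E'
import numpy as np,cv2
from rig import get_obs,cams,job
from scipy.spatial.transform import Rotation as Ro
def proj(n,X,m=None):
    m=m or cams.camera_model(n)
    K=np.array([[m['fx'],0,m['cx']],[0,m['fy'],m['cy']],[0,0,1]])
    return cv2.projectPoints(np.atleast_2d(np.float64(X)),cv2.Rodrigues(m['R'])[0],m['t'],K,m['dist'])[0][:,0]
def world(p,k):
    x,y,a=k; c,s=np.cos(a),np.sin(a); p=np.atleast_2d(p)/1000
    return np.c_[x+c*p[:,0]-s*p[:,1],y+s*p[:,0]+c*p[:,1],p[:,2]+.020]
E
python3 - <<'E'
from h import *
from scipy.optimize import least_squares
def f(v):
    k=v[:3];r=[]
    r+=list(proj("top",world([0,0,168],k))[0]-[296.1,166.3])
    r+=list(proj("top",world([0,0,0],k))[0]-[292.7,171.3])
    r+=list(proj("top",world([-124,0,54+v[4]],k))[0]-[283.4,196.2])
    r+=list(proj("side",world([-124,0,54+v[4]],k))[0]-[275.3,219])
    r+=list(proj("top",world([v[3],0,160],k))[0]-[301.3,150])
    r+=[proj("side",world([0,0,5],k))[0][0]-301.9, v[4]/5]
    return r
s=least_squares(f,[.65,-.13,.2,65,0]);print(s.x,np.round(s.fun,1))
k=s.x[:3]
for p in([-46,0,167],[-44-2,0,253],[-121,0,135],[-117,0,54]):print(p,world(p,k),proj("top",world(p,k)),proj("side",world(p,k)))
E
```

```text
[ 0.65740581 -0.15786344 -0.34134764 58.21475176  3.37641372] [ 0.7 -2.5 -0.1 -0.2 -0.1  0.9 -1.1  0.7  0.5  0.2 -0.9  0.7]
[-46, 0, 167] [[ 0.61405981 -0.14246461  0.187     ]] [[292.55529754 175.13776262]] [[292.71672858 194.3782031 ]]
[-46, 0, 253] [[ 0.61405981 -0.14246461  0.273     ]] [[294.83800267 171.43406121]] [[293.63088245 178.64431562]]
[-121, 0, 135] [[ 0.54338698 -0.11735781  0.155     ]] [[284.99799516 194.52248967]] [[275.05568531 206.70403957]]
[-117, 0, 54] [[ 0.5471562  -0.11869684  0.074     ]] [[283.89522853 195.54818121]] [[275.78556669 219.61215738]]
```

>>> servo_tool:
  moves: "0 0 -0.4 0 0; 0 0 -0.4 0 0;0 0 -0.4 0 0;0 0 -0.4 0 0;0 0 -0.4 0 0;0 0 -0.4 0 0;0 0 -0.4 0 0;0 0 -0.4 0 0"

```text
time: 0.82
position: [0.1836, 0.5967, 0.5578]
tool_rot: [0.149, 0.989, -0.0, -0.0]
ft_force: [0.7, 1.1, 0.6]
grip_width: 0.0419
grip_force: 0.0
```

>>> servo_tool:
  moves: "-0.04 -0.04 0 2.5 0; -0.06 -0.06 0 2.5 0;-0.1 -0.1 0 2.5 0;-0.14 -0.14 0 2.5 0;-0.3 -0.3 0 2.5 0;-0.3 -0.3 0 2.5 0;-0.3 -0.3 0 2.5 0;-0.4 -0.4 0 2.5 0;-0.4 -0.4 0 2.5 0;-0.4 -0.4 0 2.5 0"

```text
time: 1.65
position: [0.3789, 0.2271, 0.5558]
tool_rot: [0.17, 0.985, 0.0, -0.0]
ft_force: [0.8, -0.5, -0.4]
grip_width: 0.0004
grip_force: 0.0
```

>>> servo_tool:
  moves: "-0.3 -0.2 0 0 0; -0.3 -0.2 0 0 0; -0.3 -0.2 0 0 0; -0.3 -0.2 0 0 0; -0.3 -0.2 0 0 0; -0.3 -0.2 0 0 0; -0.3 -0.2 0 0 0; -0.3 -0.2 0 0 0; -0.3 -0.2 0 0 0; -0.3 -0.2 0 0 0"

```text
time: 2.48
position: [0.597, -0.0653, 0.5524]
tool_rot: [0.173, 0.985, -0.001, -0.002]
ft_force: [0.2, -0.1, -1.1]
grip_width: 0.0005
grip_force: 0.0
```

>>> servo_tool:
  moves: "-0.04 -0.00 0 0 0; -0.08 0 0 0 0; -0.12 0 0 0 0; -0.16 0 0 0 0; -0.20 0 0 0 0; -0.24 0 0 0 0;-0.28 0 0 0 0; -0.32 0 0 0 0; -0.36 0 0 0 0;-0.4 0 0 0 0"

```text
time: 3.32
position: [0.8119, -0.153, 0.4964]
tool_rot: [0.17, 0.985, -0.0, 0.016]
ft_force: [-0.5, -0.4, 0.6]
grip_width: 0.0006
grip_force: 0.0
```

```bash
python3 -c "
from h import *
o=get_obs();print(o['q'],o['position'],o['tool_rot'])"
```

```text
[-0.32244835  0.78858652  0.218       0.00437829  2.10418174 -1.54904157] [ 0.811876   -0.15300923  0.49638135] [ 1.70107364e-01  9.85303243e-01 -4.61751677e-04  1.55174342e-02]
```

>>> servo_tool:
  moves: "0.04 0 0 0 0; 0.08 0 0 0 0; 0.12 0 0 0 0;0.16 0 0 0 0;0.16 0 0 0 0;0.16 0 0 0 0"

```text
time: 3.82
position: [0.6583, -0.0977, 0.4938]
tool_rot: [0.17, 0.985, -0.0, 0.016]
ft_force: [-0.0, 0.1, 0.8]
grip_width: 0.0004
grip_force: 0.0
```

>>> servo_tool:
  moves: "-0.00 -0.04 0 0 0; 0 -0.08 0 0 0; 0 -0.128 0 0 0; -0.06 -0.128 -0.02 0 0; -0.10 -0.128 -0.04 0 0; -3 -0.128 -1 0 0;-3 -0.128 -1 0 0;-3 -0.128 -1 0 0;-3 -0.128 -1 0 0;-3 -0.128 -1 0 0"

```text
time: 4.65
position: [0.7725, -0.2751, 0.5172]
tool_rot: [0.17, 0.985, -0.003, 0.028]
ft_force: [-0.6, 0.4, 1.7]
grip_width: 0.0009
grip_force: 0.0
```

```bash
python3 -c "
from h import *
o=get_obs();print(o['q'],o['position'],o['tool_rot'])"
```

```text
[-0.48231068  0.76302684  0.21796353  0.01371663  2.10607897 -1.70312327] [ 0.77251987 -0.27509336  0.51722876] [ 0.17042942  0.98497572 -0.00271595  0.02773552]
```

>>> servo_tool:
  moves: "0.02 0.05 -0.04 0 0; 0.06 0.1 -0.1 0 0; 0.1 0.12 -0.14 0 0; 0.15 0.12 -0.18 0 0; 0.2 0.12 -0.22 0 0;0.25 0.12 -0.26 0 0;0.3 0.12 -0.3 0 0;0.35 0.12 -0.35 0 0;0.37 0.12 -0.7 0 0;0.37 0.12 -0.7 0 0"

```text
time: 5.48
position: [0.5536, -0.0843, 0.7786]
tool_rot: [0.17, 0.985, -0.003, 0.035]
ft_force: [1.8, -0.4, -0.6]
grip_width: 0.0004
grip_force: 0.0
```

```bash
python3 -c "
from h import *
o=get_obs();print(o['q'],o['position'],o['tool_rot'])"
```

```text
[-0.35464335  0.37301086  0.21835167  0.01169928  2.48124434 -1.574433  ] [ 0.55359705 -0.08429339  0.77860982] [ 0.16982886  0.98486404 -0.00277293  0.03454417]
```

>>> servo_tool:
  moves: "0.05 0 -0.1 0 0; 0.1 0 -0.4 0 0; 0.5 0 -3 0 0; 0.5 0 -3 0 0; 0.5 0 -3 0 0; 0.5 0 -3 0 0; 0.5 0 -3 0 0; 0.5 0 -3 0 0; 0.5 0 -3 0 0; 0.5 0 -3 0 0"

```text
time: 6.32
position: [0.3947, -0.0436, 0.8732]
tool_rot: [0.17, 0.984, -0.009, 0.059]
ft_force: [-0.4, -0.2, -0.8]
grip_width: 0.0005
grip_force: 0.0
```

```bash
python3 -c "
from h import *
o=get_obs();print(o['q'],o['position'],o['tool_rot'])"
```

```text
[-0.40139054  0.1602243   0.21793646  0.02092209  2.64540806 -1.61064013] [ 0.3947274  -0.04364624  0.87324086] [ 0.17014501  0.98364276 -0.00858392  0.05851424]
```

>>> servo_tool:
  moves: "0.3 0 -3 0 0; 0.3 0 -3 0 0; 0.3 0 -3 0 0; 0.3 0 -3 0 0; 0.3 0 -3 0 0; 0.3 0 -3 0 0; 0.3 0 -3 0 0; 0.3 0 -3 0 0; 0.3 0 -3 0 0; 0.3 0 -3 0 0"

```text
time: 7.15
position: [0.3674, -0.0188, 0.8912]
tool_rot: [0.17, 0.982, -0.014, 0.082]
ft_force: [0.7, -0.9, 0.1]
grip_width: 0.0003
grip_force: 0.0
```

```bash
python3 -c "
from h import *
o=get_obs();print(o['q'],o['position'],o['tool_rot'])"
```

```text
[-0.36083303  0.11098838  0.21797911  0.00773324  2.64591735 -1.58164344] [ 0.36736202 -0.0187847   0.89119011] [ 0.17000698  0.98191829 -0.01386073  0.08210953]
```

>>> servo_tool:
  moves: "0 0 -3 0 0; 0 0 -3 0 0"

```text
time: 7.32
position: [0.3471, -0.0142, 0.9028]
tool_rot: [0.17, 0.98, -0.017, 0.098]
ft_force: [-0.8, 0.7, 1.4]
grip_width: 0.0006
grip_force: 0.0
```

>>> servo_tool:
  moves: "0 0 -3 0 0; 0 0 -3 0 0"

```text
time: 7.48
position: [0.3263, -0.0083, 0.9141]
tool_rot: [0.17, 0.978, -0.02, 0.116]
ft_force: [-0.6, 1.2, -0.5]
grip_width: 0.0007
grip_force: 0.0
```

```bash
python3 -c "
from h import *
o=get_obs();print(o['q'],o['position'],o['tool_rot'])"
```

```text
[-0.38060934  0.04105181  0.21802113  0.01719778  2.64692655 -1.59188334] [ 0.32631143 -0.00832195  0.91408365] [ 0.16968248  0.97846149 -0.02034446  0.11578889]
```

>>> servo_tool:
  moves: "0 0 -3 0 0; 0 0 -3 0 0"

```text
time: 7.65
position: [0.3072, -0.0021, 0.9236]
tool_rot: [0.169, 0.976, -0.024, 0.131]
ft_force: [0.3, 0.5, 0.3]
grip_width: 0.0005
grip_force: 0.0
```

>>> servo_tool:
  moves: "0 0 -3 0 0"

```text
time: 7.73
position: [0.2973, 0.0005, 0.9286]
tool_rot: [0.169, 0.975, -0.025, 0.141]
ft_force: [0.0, -0.2, -0.1]
grip_width: 0.0003
grip_force: 0.0
```

>>> servo_tool:
  moves: "0 0 -3 0 0"

```text
time: 7.82
position: [0.2842, 0.0045, 0.9346]
tool_rot: [0.169, 0.974, -0.027, 0.151]
ft_force: [-0.6, -0.7, 0.0]
grip_width: 0.0001
grip_force: 0.0
```

>>> servo_tool:
  moves: "0.5 0 -3 0 0; 0.5 0 -3 0 0"

```text
time: 7.98
position: [0.2582, 0.0206, 0.9438]
tool_rot: [0.17, 0.97, -0.032, 0.169]
ft_force: [-0.3, 1.1, -0.1]
grip_width: 0.0003
grip_force: 0.0
```

>>> servo_tool:
  moves: "0 0 -3 0 0; 0 0 -3 0 0"

```text
time: 8.15
position: [0.2373, 0.0321, 0.9503]
tool_rot: [0.168, 0.968, -0.036, 0.183]
ft_force: [0.8, -0.1, -0.2]
grip_width: 0.0003
grip_force: 0.0
```

```bash
python3 -c "
from h import *
o=get_obs();print(o['q'],o['position'],o['tool_rot'],Ro.from_quat(o['tool_rot']).as_matrix())"
```

```text
[-0.32487127 -0.09757752  0.21801429 -0.03298541  2.64685703 -1.58297619] [0.23732956 0.03214593 0.95025331] [ 0.16849605  0.96797503 -0.03612557  0.18256056] [[-0.87656145  0.33939014  0.3412541 ]
 [ 0.31300972  0.94060805 -0.13145877]
 [-0.36560216 -0.00841584 -0.93073317]]
```

>>> servo_tool:
  moves: "0.6 0 -3 0 0; 0.6 0 -3 0 0"

```text
time: 8.32
position: [0.206, 0.0525, 0.9559]
tool_rot: [0.17, 0.965, -0.041, 0.196]
ft_force: [-0.4, 0.4, -0.1]
grip_width: 0.0006
grip_force: 0.0
```

>>> servo_tool:
  moves: "1 0 -3 0 0; 1 0 -3 0 0"

```text
time: 8.48
position: [0.1636, 0.072, 0.9598]
tool_rot: [0.17, 0.963, -0.043, 0.207]
ft_force: [-0.9, -0.0, -0.4]
grip_width: 0.0005
grip_force: 0.0
```

>>> servo_tool:
  moves: "2 0 -3 0 0; 2 0 -3 0 0"

```text
time: 8.65
position: [0.1326, 0.0846, 0.9602]
tool_rot: [0.168, 0.962, -0.042, 0.211]
ft_force: [-0.3, -0.9, -0.7]
grip_width: 0.0005
grip_force: 0.0
```

>>> servo_tool:
  moves: "1 0 -3 0 0; 1 0 -3 0 0"

```text
time: 8.82
position: [0.1046, 0.0931, 0.9605]
tool_rot: [0.167, 0.961, -0.042, 0.217]
ft_force: [0.1, 0.2, -0.1]
grip_width: 0.0005
grip_force: 0.0
```

>>> servo_tool:
  moves: "1 0 -3 0 0; 1 0 -3 0 0"

```text
time: 8.98
position: [0.0775, 0.1013, 0.9609]
tool_rot: [0.166, 0.959, -0.041, 0.228]
ft_force: [0.7, -0.2, 0.2]
grip_width: 0.0004
grip_force: 0.0
```

```bash
python3 -c "
from h import *
o=get_obs();print(o['q'],o['position'],o['tool_rot'],Ro.from_quat(o['tool_rot']).as_matrix())"
```

```text
[ 1.12080567 -0.08929137  0.2179883  -1.22758945  2.64614863 -1.30418825] [0.07754666 0.10132701 0.96089227] [ 0.16596996  0.9586247  -0.04065988  0.22768272] [[-0.8412291   0.33672091  0.42302793]
 [ 0.2996907   0.94160149 -0.15353212]
 [-0.4500212  -0.00237815 -0.8930147 ]]
```

>>> servo_tool:
  moves: "-0.2 0.0 0.2 0 0; -0.2 0.0 0.2 0 0; -0.2 0.0 0.2 0 0; -0.2 0.0 0.2 0 0; -0.3 -0.02 0.4 0 0; -0.3 -0.02 0.4 0 0; -0.3 -0.02 0.4 0 0; -0.3 -0.02 0.4 0 0; -0.3 -0.02 0.4 0 0; -0.3 -0.02 0.4 0 0"

```text
time: 9.82
position: [0.2912, 0.0163, 0.8569]
tool_rot: [0.168, 0.958, -0.043, 0.23]
ft_force: [0.5, 0.3, -0.3]
grip_width: 0.0006
grip_force: 0.0
```

```bash
python3 -c "
from h import *
o=get_obs();print(o['q'],o['position'],o['tool_rot'],Ro.from_quat(o['tool_rot']).as_matrix()[:,2])"
```

```text
[-0.3097749  -0.26790976  0.77245053 -0.02639312  2.16522797 -1.55316097] [0.29117749 0.01633534 0.85691529] [ 0.16805766  0.95763107 -0.04282425  0.22992484] [ 0.42597247 -0.15930092 -0.8906013 ]
```

>>> servo_tool:
  moves: "-0.03 0 0.04 0 0; -0.07 -0.01 0.09 0 0; -0.11 -0.02 0.13 0 0; -0.15 -0.03 0.17 0 0; -0.2 -0.03 0.2 0 0; -0.23 -0.03 0.24 0 0; -0.26 -0.03 0.28 0 0; -0.29 -0.03 0.32 0 0; -0.33 -0.03 0.33 0 0; -0.37 -0.03 0.33 0 0"

```text
time: 10.65
position: [0.6514, -0.1426, 0.7285]
tool_rot: [0.166, 0.959, -0.042, 0.226]
ft_force: [1.3, -1.4, 0.9]
grip_width: 0.0008
grip_force: 0.0
```

>>> servo_tool:
  moves: "-3 0 0 0 0; -3 0 0 0 0"

```text
time: 10.82
position: [0.7126, -0.1647, 0.7602]
tool_rot: [0.166, 0.959, -0.042, 0.226]
ft_force: [0.8, -0.6, 1.9]
grip_width: 0.0005
grip_force: 0.0
```

>>> servo_tool:
  moves: "-3 0 0 0 0; -3 0 0 0 0"

```text
time: 10.98
position: [0.7461, -0.1819, 0.7466]
tool_rot: [0.165, 0.957, -0.042, 0.236]
ft_force: [1.8, -0.6, -1.6]
grip_width: 0.0004
grip_force: 0.0
```

```bash
python3 -c "
from h import *
o=get_obs();print(o['q'],o['position'],o['tool_rot'],Ro.from_quat(o['tool_rot']).as_matrix()[:,2])"
```

```text
[-0.39258728  0.48684877  0.22231056  0.02234289  1.9480807  -1.60825443] [ 0.74609244 -0.18193713  0.74656404] [ 0.16508385  0.95663998 -0.0422802   0.23621949] [ 0.43799447 -0.1588859  -0.88482547]
```

>>> servo_tool:
  moves: "-3 0 0 0 0; -3 0 0 0 0"

```text
time: 11.15
position: [0.7693, -0.1957, 0.7405]
tool_rot: [0.164, 0.952, -0.045, 0.256]
ft_force: [0.4, -0.0, 0.1]
grip_width: 0.0006
grip_force: 0.0
```

>>> servo_tool:
  moves: "-3 0 0 0 0; -3 0 0 0 0"

```text
time: 11.32
position: [0.7909, -0.2085, 0.7308]
tool_rot: [0.163, 0.948, -0.046, 0.27]
ft_force: [-0.6, -0.3, -0.4]
grip_width: 0.0003
grip_force: 0.0
```

>>> servo_tool:
  moves: "-3 0 0 0 0; -3 0 0 0 0"

```text
time: 11.48
position: [0.8104, -0.2203, 0.7225]
tool_rot: [0.162, 0.944, -0.048, 0.284]
ft_force: [-0.8, -0.1, -0.1]
grip_width: 0.0006
grip_force: 0.0
```

>>> servo_tool:
  moves: "-3 0 0 0 0; -3 0 0 0 0"

```text
time: 11.65
position: [0.8275, -0.231, 0.7165]
tool_rot: [0.161, 0.939, -0.049, 0.299]
ft_force: [-0.7, 0.2, 0.8]
grip_width: 0.0003
grip_force: 0.0
```

>>> servo_tool:
  moves: "-3 0 0 0 0; -3 0 0 0 0"

```text
time: 11.82
position: [0.8422, -0.2404, 0.713]
tool_rot: [0.16, 0.935, -0.051, 0.313]
ft_force: [0.4, -0.9, 0.1]
grip_width: 0.0005
grip_force: 0.0
```

>>> servo_tool:
  moves: "-3 0 0 0 0; -3 0 0 0 0"

```text
time: 11.98
position: [0.8547, -0.2488, 0.7121]
tool_rot: [0.159, 0.93, -0.053, 0.328]
ft_force: [-0.5, -0.2, 1.0]
grip_width: 0.0005
grip_force: 0.0
```

```bash
python3 -c "
from h import *
o=get_obs();print(o['q'],o['position'],o['tool_rot'],Ro.from_quat(o['tool_rot']).as_matrix()[:,2])"
```

```text
[-0.4302528   0.59123239  0.21815795  0.06375067  1.65687774 -1.63491519] [ 0.85466934 -0.2487675   0.71207901] [ 0.15879387  0.92967954 -0.05284753  0.32815789] [ 0.59337962 -0.20248146 -0.77903908]
```

>>> servo_tool:
  moves: "-3 0 0 0 0; -3 0 0 0 0"

```text
time: 12.15
position: [0.8651, -0.2561, 0.7135]
tool_rot: [0.158, 0.924, -0.055, 0.343]
ft_force: [0.3, -0.6, 0.3]
grip_width: 0.0006
grip_force: 0.0
```

```bash
cat >> h.py <<'E'
K=np.array([0.65740581,-0.15786344,-0.34134764])
def go(*pts,k=None):
    k=K if k is None else k
    o=get_obs();R=Ro.from_quat(o['tool_rot']).as_matrix()
    c,s=np.cos(k[2]),np.sin(k[2])
    zk=np.array([[c,s,0],[-s,c,0],[0,0,1]])@R
    print("t",o['time'],"tool in kettle frame\n",zk.round(3))
    print("F",o['ft_force'].round(2))
    p=o['position']-[k[0],k[1],.02]; print("TCP kettle mm",(np.array([[c,s,0],[-s,c,0],[0,0,1]])@p*1000).round(1),'q',o['q'].round(2))
    for q in pts: print(q,(R.T@(world(q,k)[0]-o['position'])).round(4))
E
python3 -c "
from h import *
go([-110,0,300],[-100,0,250])"
```

```text
t 12.15 tool in kettle frame
 [[-0.759 -0.006  0.651]
 [ 0.     1.     0.009]
 [-0.651  0.007 -0.759]]
F [ 0.31 -0.6   0.27]
TCP kettle mm [228.6 -23.1 693.5] q [-0.44  0.6   0.22  0.07  1.62 -1.64]
[-110, 0, 300] [0.5132 0.0223 0.0783]
[-100, 0, 250] [0.5382 0.0219 0.1227]
```

>>> servo_tool:
  moves: "0.04 0.002 0.006 0 0; 0.08 0.004 0.012 0 0; 0.12 0.006 0.018 0 0; 0.16 0.008 0.024 0 0; 0.2 0.01 0.03 0 0; 0.24 0.012 0.036 0 0; 0.28 0.014 0.042 0 0; 0.32 0.016 0.048 0 0; 0.36 0.018 0.054 0 0; 0.40 0.022 0.06 0 0"

```text
time: 12.98
position: [0.629, -0.1493, 0.4171]
tool_rot: [0.158, 0.924, -0.055, 0.343]
ft_force: [0.8, -0.2, -0.5]
grip_width: 0.0003
grip_force: 0.0
```

>>> servo_tool:
  moves: "0.03 0 0.006 0 0; 0.06 0 0.01 0 0; 0.09 0 0.015 0 0; 0.113 0 0.018 0 0; 0.113 0 0.018 0 0; 0.113 0 0.018 0 0"

```text
time: 13.48
position: [0.5609, -0.1249, 0.3306]
tool_rot: [0.158, 0.925, -0.054, 0.342]
ft_force: [1.2, -0.5, 1.3]
grip_width: 0.0005
grip_force: 0.0
```

Run:
```python
from h import *
go([-110,0,300],[-90,0,240])
t=cams.camera("top");s=cams.camera("side");w=cams.camera("wrist")
f=lambda i,x,y:cv2.resize(i[y:y+80,x:x+57],None,fx=7,fy=7,interpolation=cv2.INTER_CUBIC)
cv2.imwrite("pics/d.png",np.hstack([f(t,262,135),f(s,262,160)]))
cv2.imwrite("pics/w1.png",w)
for p in([-46,0,175],[-46,0,257],[-121,0,135],[-124,0,54]):print(p,proj("wrist",world(p,K)),proj("side",world(p,K)))
```

```text
t 13.4833 tool in kettle frame
 [[-0.76  -0.006  0.65 ]
 [ 0.     1.     0.009]
 [-0.65   0.007 -0.76 ]]
F [ 1.21 -0.52  1.31]
TCP kettle mm [-101.9   -1.3  310.6] q [-0.46  0.13  1.96  0.25  0.36 -1.9 ]
[-110, 0, 300] [0.013  0.0012 0.0028]
[-90, 0, 240] [0.0369 0.0007 0.0614]
[-46, 0, 175] [[259.71501046 128.42981933]] [[292.79888655 192.96665726]]
[-46, 0, 257] [[260.59869203 209.76364736]] [[293.67511976 177.88133895]]
[-121, 0, 135] [[260.04748687  23.51930881]] [[275.05568443 206.70403897]]
[-124, 0, 54] [[259.28156362 -28.72246697]] [[274.20494868 220.24521644]]
```

View pics/w1.png

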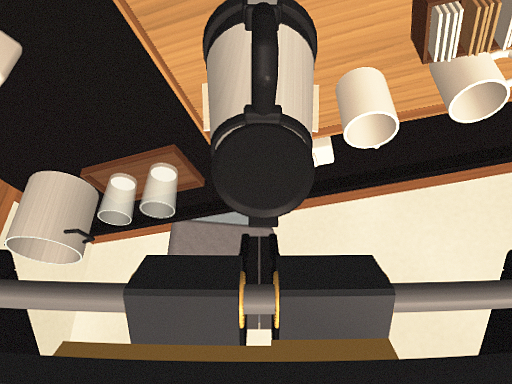

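View pics/d.png

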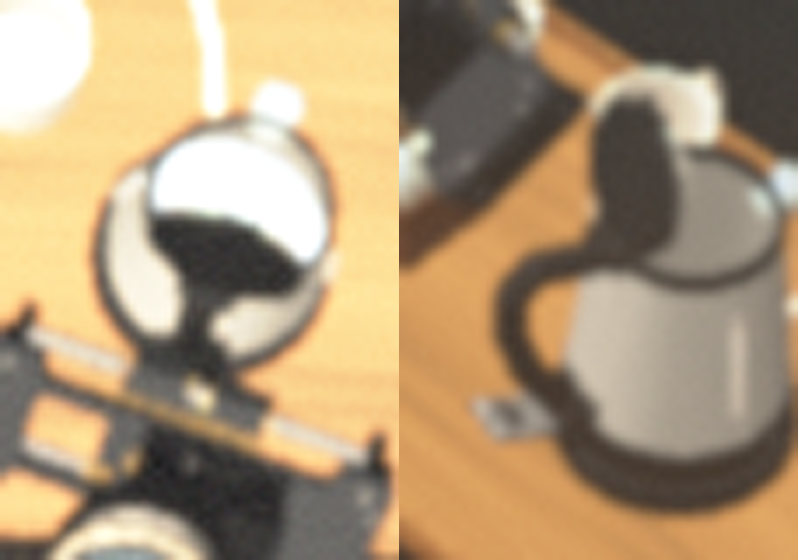

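```bash
sed -i 's/^K=.*/K=np.array([0.6587,-0.1541,-0.341])/' h.py
python3 - <<'E'
from h import *
P=[[-100,0,290],[-90,0,243]]
for d in (100,90,80,70,60,50,40,30,20,10,4,0):
    th=np.radians(d);h=9.5*abs(np.sin(th-.71))+8-2
    a=74
    P.append([round(-46+a*np.cos(th)-h*np.sin(th),1),0,round(167+a*np.sin(th)+h*np.cos(th),1)])
go(*P)
E
```

```text
t 13.6333 tool in kettle frame
 [[-0.756 -0.006  0.655]
 [-0.     1.     0.009]
 [-0.655  0.006 -0.756]]
F [-0.04 -0.38  0.86]
TCP kettle mm [-99.   -5.6 313.2] q [-0.46  0.13  1.95  0.25  0.35 -1.9 ]
[-100, 0, 290] [0.0159 0.0054 0.017 ]
[-90, 0, 243] [0.0392 0.0051 0.059 ]
[np.float64(-72.8), 0, np.float64(237.4)] [0.0298 0.0049 0.0745]
[np.float64(-59.2), 0, np.float64(241.0)] [0.0172 0.0049 0.0807]
[np.float64(-45.0), 0, np.float64(242.0)] [0.0058 0.0048 0.0893]
[np.float64(-30.7), 0, np.float64(240.2)] [-0.0038  0.0047  0.1   ]
[np.float64(-16.9), 0, np.float64(235.7)] [-0.0113  0.0046  0.1124]
[np.float64(-4.2), 0, np.float64(228.5)] [-0.0162  0.0045  0.1262]
[np.float64(6.8), 0, np.float64(219.2)] [-0.0184  0.0044  0.1404]
[np.float64(14.2), 0, np.float64(210.7)] [-0.0184  0.0043  0.1517]
[np.float64(20.3), 0, np.float64(201.1)] [-0.0168  0.0042  0.1629]
[np.float64(25.0), 0, np.float64(190.5)] [-0.0134  0.0041  0.174 ]
[np.float64(27.0), 0, np.float64(183.8)] [-0.0105  0.004   0.1804]
[np.float64(28.0), 0, np.float64(179.2)] [-0.0082  0.004   0.1845]
```

>>> servo_tool:
  moves: "0.016 0.003 0.017 0 0; 0.03 0.005 0.04 0 0; 0.038 0.005 0.06 0 0; 0.034 0.005 0.067 0 0; 0.03 0.005 0.0745 0 0; 0.0235 0.005 0.0775 0 0; 0.017 0.005 0.081 0 0; 0.0115 0.005 0.085 0 0; 0.006 0.005 0.089 0 0;0.006 0.005 0.089 0 0"

```text
time: 14.47
position: [0.6169, -0.1392, 0.2625]
tool_rot: [0.157, 0.923, -0.056, 0.346]
ft_force: [0.8, 0.1, -0.0]
grip_width: 0.0006
grip_force: 0.0
```

Run:
```python
from h import *
P=[]
for d in (80,70,60,50,40,30,20,10,4,0):
    th=np.radians(d);h=9.5*abs(np.sin(th-.71))+8-2
    a=74
    P.append([round(-46+a*np.cos(th)-h*np.sin(th),1),0,round(167+a*np.sin(th)+h*np.cos(th),1)])
go(*P)
```

```text
t 14.4667 tool in kettle frame
 [[-0.754 -0.006  0.656]
 [-0.     1.     0.008]
 [-0.656  0.006 -0.754]]
F [ 0.77  0.13 -0.01]
TCP kettle mm [-4.440e+01  1.000e-01  2.425e+02] q [-0.43  0.33  1.93  0.39  0.18 -2.02]
[np.float64(-45.0), 0, np.float64(242.0)] [ 0.0008 -0.0001 -0.    ]
[np.float64(-30.7), 0, np.float64(240.2)] [-0.0088 -0.0002  0.0107]
[np.float64(-16.9), 0, np.float64(235.7)] [-0.0163 -0.0003  0.0232]
[np.float64(-4.2), 0, np.float64(228.5)] [-0.0212 -0.0004  0.0369]
[np.float64(6.8), 0, np.float64(219.2)] [-0.0234 -0.0005  0.0512]
[np.float64(14.2), 0, np.float64(210.7)] [-0.0234 -0.0006  0.0624]
[np.float64(20.3), 0, np.float64(201.1)] [-0.0217 -0.0007  0.0737]
[np.float64(25.0), 0, np.float64(190.5)] [-0.0182 -0.0008  0.0848]
[np.float64(27.0), 0, np.float64(183.8)] [-0.0154 -0.0009  0.0911]
[np.float64(28.0), 0, np.float64(179.2)] [-0.0131 -0.0009  0.0953]
```

>>> servo_tool:
  moves: "-0.005 0 0.005 0 0; -0.009 0 0.011 0 0; -0.013 0 0.017 0 0; -0.016 0 0.023 0 0; -0.019 0 0.03 0 0; -0.021 0 0.037 0 0; -0.0225 0 0.044 0 0; -0.0235 0 0.051 0 0;-0.0235 0 0.057 0 0; -0.0235 0 0.0625 0 0"

```text
time: 15.3
position: [0.6689, -0.1565, 0.226]
tool_rot: [0.158, 0.925, -0.054, 0.342]
ft_force: [-0.6, -0.4, 0.9]
grip_width: 0.0003
grip_force: 0.3
```

Run:
```python
from h import *
P=[]
for d in (30,20,10,4,0):
    th=np.radians(d);h=9.5*abs(np.sin(th-.71))+8-2
    a=74
    P.append([round(-46+a*np.cos(th)-h*np.sin(th),1),0,round(167+a*np.sin(th)+h*np.cos(th),1)])
go(*P)
```

```text
t 15.3 tool in kettle frame
 [[-0.76  -0.006  0.65 ]
 [ 0.     1.     0.009]
 [-0.65   0.007 -0.76 ]]
F [-0.64 -0.38  0.87]
TCP kettle mm [ 10.4   1.2 206. ] q [-0.42  0.45  1.84  0.4   0.16 -2.02]
[np.float64(14.2), 0, np.float64(210.7)] [-0.006  -0.0012 -0.0011]
[np.float64(20.3), 0, np.float64(201.1)] [-0.0044 -0.0013  0.0101]
[np.float64(25.0), 0, np.float64(190.5)] [-0.001  -0.0014  0.0212]
[np.float64(27.0), 0, np.float64(183.8)] [ 0.0018 -0.0014  0.0276]
[np.float64(28.0), 0, np.float64(179.2)] [ 0.004  -0.0015  0.0318]
```

>>> servo_tool:
  moves: "-0.004 -0.001 0.005 0 0; -0.004 -0.001 0.01 0 0; -0.003 -0.001 0.016 0 0; -0.001 -0.001 0.021 0 0; 0.001 -0.001 0.025 0 0; 0.002 -0.001 0.028 0 0; 0.003 -0.001 0.03 0 0;0.004 -0.001 0.032 0 0; 0.004 -0.001 0.032 0 0"

```text
time: 16.05
position: [0.6855, -0.1631, 0.2013]
tool_rot: [0.158, 0.924, -0.055, 0.344]
ft_force: [-4.2, 0.3, 5.8]
grip_width: 0.0001
grip_force: 3.3
```

Run:
```python
from h import *
go([28,0,179])
```

```text
t 16.05 tool in kettle frame
 [[-0.757 -0.006  0.653]
 [ 0.     1.     0.009]
 [-0.653  0.007 -0.757]]
F [-4.19  0.31  5.79]
TCP kettle mm [ 28.3   0.5 181.3] q [-0.42  0.52  1.82  0.54  0.11 -2.16]
[28, 0, 179] [ 0.0017 -0.0005  0.0016]
```

>>> servo_tool:
  moves: "0.001 0 0 0 0; 0.002 0 0 0 0; 0.003 0 0.0005 0 0; 0.003 0 0.0005 0 0"

```text
time: 16.38
position: [0.6858, -0.1633, 0.2012]
tool_rot: [0.158, 0.923, -0.056, 0.346]
ft_force: [-0.8, 1.1, 7.3]
grip_width: 0.0005
grip_force: 4.0
```

Run:
```python
from h import *
go([28,0,200],[0,0,240],[-200,0,240],[-220,0,150])
```

```text
t 16.3833 tool in kettle frame
 [[-0.754 -0.005  0.657]
 [ 0.     1.     0.008]
 [-0.657  0.006 -0.754]]
F [-0.82  1.13  7.3 ]
TCP kettle mm [ 28.6   0.4 181.2] q [-0.42  0.52  1.82  0.58  0.11 -2.21]
[28, 0, 200] [-0.0119 -0.0003 -0.0146]
[0, 0, 240] [-0.0171  0.0001 -0.0631]
[-200, 0, 240] [ 0.1337  0.0011 -0.1945]
[-220, 0, 150] [ 0.2079  0.0007 -0.1398]
```

>>> servo_tool:
  moves: "-0.012 0 -0.015 0 0; -0.017 0 -0.04 0 0; -0.015 0 -0.07 0 0; 0.01 0 -0.09 0 0; 0.04 0 -0.115 0 0; 0.07 0 -0.14 0 0; 0.1 0 -0.165 0 0; 0.13 0.001 -0.19 0 0; 0.13 0.001 -0.19 0 0; 0.13 0.001 -0.19 0 0"

```text
time: 17.22
position: [0.4679, -0.0848, 0.2564]
tool_rot: [0.162, 0.925, -0.052, 0.34]
ft_force: [-0.3, -0.2, -0.2]
grip_width: 0.0006
grip_force: 0.0
```

Run:
```python
from h import *
go([-190,0,148],[-185,0,141])
t=cams.camera("side")
f=lambda i,x,y:cv2.resize(i[y:y+80,x:x+80],None,fx=7,fy=7,interpolation=cv2.INTER_CUBIC)
cv2.imwrite("pics/e.png",f(t,250,160))
for p in([-46,0,175],[0,0,175],[44,0,175],[-121,0,135],[-124,0,54],[-80,0,50]):print(p,(proj("side",world(p,K))-[250,160])*7)
```

```text
t 17.2167 tool in kettle frame
 [[-0.764  0.     0.645]
 [ 0.01   1.     0.011]
 [-0.645  0.014 -0.764]]
F [-0.34 -0.18 -0.19]
TCP kettle mm [-203.     1.5  236.4] q [-0.48  0.14  2.27  1.18  0.11 -2.85]
[-190, 0, 148] [ 0.0471 -0.0028  0.076 ]
[-185, 0, 141] [ 0.0478 -0.0029  0.0845]
[-46, 0, 175] [[295.96144249 225.92246245]]
[0, 0, 175] [[370.0794632  197.32488567]]
[44, 0, 175] [[439.86894998 170.39477757]]
[-121, 0, 135] [[171.97754862 322.00623883]]
[-124, 0, 54] [[166.15151391 416.8398588 ]]
[-80, 0, 50] [[235.03325592 393.6364788 ]]
```

View pics/e.png

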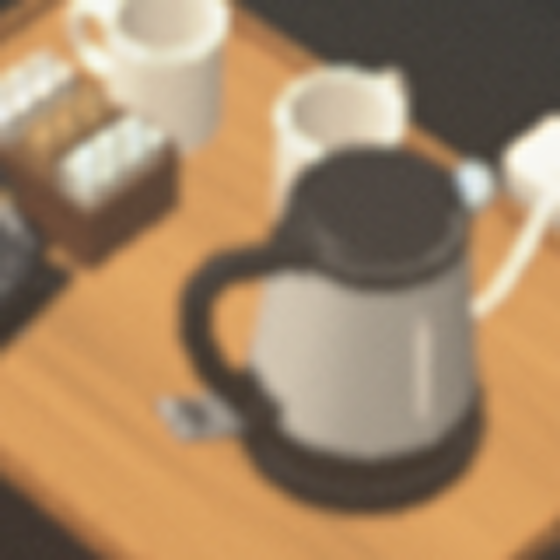

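```bash
sed -i 's/^K=.*/K=np.array([0.6577,-0.1571,-0.341])/' h.py
cat > fk.py <<'E'
from h import *
from scipy.optimize import least_squares
D=[([1.0935,.5284,1.4339,0,1.1814,-.1785],[.1836,.5967,.2216]),
([-.3224,.7886,.218,.0044,2.1042,-1.549],[.8119,-.153,.4964]),
([-.4823,.763,.218,.0137,2.1061,-1.7031],[.7725,-.2751,.5172]),
([-.3546,.373,.2184,.0117,2.4812,-1.5744],[.5536,-.0843,.7786]),
([-.3806,.0411,.218,.0172,2.6469,-1.5919],[.3263,-.0083,.9141]),
([1.1208,-.0893,.218,-1.2276,2.6461,-1.3042],[.0775,.1013,.9609]),
([-.3098,-.2679,.7725,-.0264,2.1652,-1.5532],[.2912,.0163,.8569]),
([-.4303,.5912,.2182,.0638,1.6569,-1.6349],[.8547,-.2488,.7121])]
ax=lambda a,t:Ro.from_rotvec(np.array(a)*t)
def fk(q,v):
    h,d,a,e,b,L,a0,g=v
    R=ax([0,0,1],q[0]);p=np.array([0,0,h])+R.apply([a0,d,0])
    R=R*ax([0,1,0],q[1]);p=p+R.apply([e,0,a])
    R=R*ax([0,1,0],q[2])*ax([0,0,1],q[3]);p=p+R.apply([0,0,b])
    R=R*ax([0,1,0],q[4])*ax([0,0,1],q[5]);p=p+R.apply([0,0,L])
    return p,R
s=least_squares(lambda v:np.concatenate([fk(q,v)[0]-p for q,p in D]+[v*1e-4]),[.2,.12,.4,0,.35,.3,0,0])
V=s.x
E
python3 - <<'E'
from fk import *
print(V.round(3),np.abs(s.fun[:-8]).max())
o=get_obs();p,R=fk(o['q'],V);print(p-o['position'],(R.inv()*Ro.from_quat(o['tool_rot'])).as_rotvec())
Rt=Ro.from_quat(o['tool_rot'])
lo=np.array([-3.08,-.75,.22,-1.43,0,-2.85]);hi=np.array([3.08,2.2,2.44,4.57,2.65,2.85])
for P in([-190,0,148],[-115,0,65],[-117,0,50]):
  for flip in(0,1):
    T=Rt*ax([0,0,1],np.pi*flip);best=None
    for q0 in([-.4,.3,2,.2,.2,0],[-.4,.3,2,3,.2,-1.5],[-.4,.3,2,3,.2,1.5],[-.4,.3,2,.2,.2,1.5],[-.4,.3,2,-1,.2,-2.5]):
      r=least_squares(lambda q:np.r_[fk(q,V)[0]-world(P,K)[0],.3*(fk(q,V)[1].inv()*T).as_rotvec()],q0,bounds=(lo,hi))
      if best is None or r.cost<best.cost:best=r
    print(P,flip,best.x.round(2),np.sqrt(2*best.cost))
E
```

```text
[0.298 0.113 0.55  0.082 0.389 0.338 0.008 0.   ] 0.08975501762682858
[ 0.16797739 -0.08251776  0.02885577] [-1.23314773e-16 -2.77458240e-16  1.57079633e+00]
[-190, 0, 148] 0 [-0.37  0.16  2.44 -0.43  0.07  0.4 ] 0.09275628460456839
[-190, 0, 148] 1 [-0.37  0.16  2.44 -0.43  0.07 -2.74] 0.09275628464917304
[-115, 0, 65] 0 [-0.34  0.45  2.44  3.44  0.31  2.85] 0.0674274095658138
[-115, 0, 65] 1 [-0.4   0.45  2.44  3.13  0.3  -0.04] 0.06487135410089563
[-117, 0, 50] 0 [-0.33  0.48  2.44  3.45  0.34  2.85] 0.07080548001159165
[-117, 0, 50] 1 [-0.39  0.48  2.44  3.15  0.33 -0.05] 0.06800708768536155
```

```bash
python3 - <<'E'
import re
t=open('fk.py').read()
t=t.replace("h,d,a,e,b,L,a0,g=v","h,d,a,e,b,L,a0,g,w=v").replace("R=R*ax([0,1,0],q[2])*ax([0,0,1],q[3]);p=p+R.apply([0,0,b])","R=R*ax([0,1,0],q[2]);p=p+R.apply([g,0,0]);R=R*ax([0,0,1],q[3]);p=p+R.apply([0,0,b])")
t=t.replace("q[5]);p","q[5]+np.pi/2);p").replace("q[4])*ax","q[4]);p=p+R.apply([w,0,0]);R=R*ax").replace("[.2,.12,.4,0,.35,.3,0,0]","[.2,.12,.4,0,.35,.3,0,0,0]")
open('fk.py','w').write(t)
E
cat > ik.py <<'E'
from fk import *
print(V.round(3),np.abs(s.fun[:-9]).max())
o=get_obs();p,R=fk(o['q'],V);print(p-o['position'],(R.inv()*Ro.from_quat(o['tool_rot'])).as_rotvec().round(3))
Rt=Ro.from_quat(o['tool_rot'])
lo=np.array([-3.08,-.75,.22,-1.43,0,-2.85]);hi=np.array([3.08,2.2,2.44,4.57,2.65,2.85])
for P in([-190,0,148],[-115,0,65],[-117,0,50]):
  for flip in(0,1):
    T=Rt*ax([0,0,1],np.pi*flip);best=None
    for q0 in([-.4,.3,2,.2,.2,0],[-.4,.3,2,3,.2,-1.5],[-.4,.3,2,3,.2,1.5],[-.4,.3,2,.2,.2,1.5],[-.4,.3,2,-1,.2,-2.5]):
      r=least_squares(lambda q:np.r_[fk(q,V)[0]-world(P,K)[0],.3*(fk(q,V)[1].inv()*T).as_rotvec()],q0,bounds=(lo,hi))
      if best is None or r.cost<best.cost:best=r
    print(P,flip,best.x.round(2),np.sqrt(2*best.cost))
E
python3 ik.py
```

```text
[0.274 0.111 0.588 0.    0.392 0.306 0.    0.114 0.   ] 4.3003992393653157e-05
[ 1.24917233e-04  4.05162072e-06 -3.76883062e-05] [-0. -0.  0.]
[-190, 0, 148] 0 [-0.49  0.43  2.37  2.84  0.37  1.74] 2.744589231929041e-10
[-190, 0, 148] 1 [-0.49  0.43  2.37  2.84  0.37 -1.4 ] 3.7959768845023126e-14
[-115, 0, 65] 0 [-0.46  0.7   2.23  2.96  0.5   1.64] 3.5801919451050225e-11
[-115, 0, 65] 1 [-0.46  0.7   2.23  2.96  0.5  -1.5 ] 3.535139152209039e-15
[-117, 0, 50] 0 [-0.46  0.74  2.24  2.98  0.55  1.62] 2.0853638406389838e-10
[-117, 0, 50] 1 [-0.46  0.74  2.24  2.98  0.55 -1.52] 1.3699345893918058e-14
```

>>> servo_tool:
  moves: "0 0 0 7 0;0 0 0 14 0;0 0 0 21 0;0 0 0 28 0;0 0 0 35 0;0 0 0 42 0;0 0 0 49 0;0 0 0 56 0;0 0 0 63 0;0 0 0 70 0"

```text
time: 18.1
position: [0.475, -0.0891, 0.2588]
tool_rot: [0.661, 0.666, 0.152, 0.312]
ft_force: [-0.4, -0.8, 0.6]
grip_width: 0.0004
grip_force: 0.0
```

>>> servo_tool:
  moves: "0 0 0 7 0;0 0 0 14 0;0 0 0 21 0;0 0 0 28 0;0 0 0 35 0;0 0 0 42 0;0 0 0 49 0;0 0 0 56 0;0 0 0 63 0;0 0 0 70 0"

```text
time: 18.93
position: [0.475, -0.089, 0.2588]
tool_rot: [0.923, 0.166, 0.303, 0.168]
ft_force: [0.1, -0.8, -0.1]
grip_width: 0.0007
grip_force: 0.0
```

>>> servo_tool:
  moves: "0 0 0 7 0;0 0 0 14 0;0 0 0 21 0;0 0 0 28 0;0 0 0 35 0;0 0 0 39.5 0;0 0 0 39.5 0"

```text
time: 19.52
position: [0.4749, -0.089, 0.2588]
tool_rot: [0.925, -0.154, 0.342, 0.056]
ft_force: [0.1, 0.6, 0.3]
grip_width: 0.0004
grip_force: 0.0
```

```bash
python3 - <<'E'
from h import *
go([-190,0,148],[-170,0,124],[-115,0,65])
E
python3 ik.py
```

```text
t 19.5167 tool in kettle frame
 [[ 0.759  0.012  0.651]
 [ 0.009 -1.     0.008]
 [ 0.651 -0.001 -0.759]]
F [0.11 0.61 0.29]
TCP kettle mm [-195.     3.   238.8] q [-0.48  0.14  2.25  1.18  0.11  0.28]
[-190, 0, 148] [-0.0553  0.0032  0.0722]
[-170, 0, 124] [-0.0557  0.0034  0.1034]
[-115, 0, 65] [-0.0523  0.0041  0.184 ]
[0.274 0.111 0.588 0.    0.392 0.306 0.    0.114 0.   ] 4.3003992393653157e-05
[ 1.25270203e-04  3.76615038e-06 -3.74962852e-05] [0. 0. 0.]
[-190, 0, 148] 0 [-0.49  0.44  2.37  2.85  0.38 -1.42] 5.418002373568814e-12
[-190, 0, 148] 1 [-0.49  0.44  2.37  2.85  0.38  1.72] 4.061405405626239e-10
[-115, 0, 65] 0 [-0.46  0.7   2.23  2.96  0.5  -1.51] 7.498642800612473e-15
[-115, 0, 65] 1 [-0.46  0.7   2.23  2.96  0.5   1.63] 8.506322789665529e-11
[-117, 0, 50] 0 [-0.46  0.74  2.24  2.98  0.56 -1.53] 9.898854442095204e-16
[-117, 0, 50] 1 [-0.46  0.74  2.24  2.98  0.56  1.61] 4.5702232290243934e-10
```

>>> servo_tool:
  moves: "-0.01 0 0.012 0 0; -0.02 0.001 0.025 0 0; -0.03 0.002 0.038 0 0; -0.04 0.003 0.05 0 0; -0.05 0.003 0.062 0 0; -0.0555 0.003 0.072 0 0;-0.0555 0.003 0.072 0 0;-0.0555 0.003 0.072 0 0"

```text
time: 20.18
position: [0.4835, -0.0776, 0.1867]
tool_rot: [0.926, -0.147, 0.346, 0.034]
ft_force: [0.5, -0.2, -0.9]
grip_width: 0.0003
grip_force: 0.0
```

Run:
```python
from h import *
go([-170,0,124],[-115,0,75],[-115,0,65])
w=cams.camera("wrist")
s=cams.camera("side")
cv2.imwrite("pics/w2.png",np.hstack([w[:,56:456],cv2.resize(s[170:234,240:307],(400,384),interpolation=cv2.INTER_CUBIC)]))
for p in([-117,0,54],[-126,15,57],[-126,-15,57],[-121,0,135]):print(p,proj("wrist",world(p,K))-[56,0])
```

```text
t 20.1833 tool in kettle frame
 [[ 0.759  0.041  0.649]
 [ 0.006 -0.998  0.056]
 [ 0.651 -0.039 -0.758]]
F [ 0.52 -0.16 -0.85]
TCP kettle mm [-190.8   16.7  166.7] q [-0.48  0.37  2.35  2.63  0.31 -1.2 ]
[-170, 0, 124] [-0.0121  0.0192  0.0449]
[-115, 0, 75] [-0.0022  0.0233  0.1178]
[-115, 0, 65] [-0.0088  0.0237  0.1254]
[-117, 0, 54] [[228.78519291 198.4942694 ]]
[-126, 15, 57] [[212.0748251  206.19774804]]
[-126, -15, 57] [[245.56476905 206.87773547]]
[-121, 0, 135] [[232.05355527 159.84809516]]
```

View pics/w2.png

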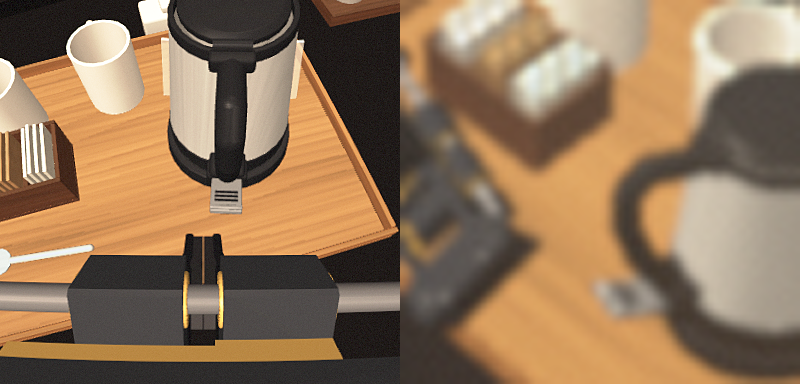

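>>> servo_tool:
  moves: "0 0.008 0.01 0 0; -0.001 0.016 0.025 0 0; -0.002 0.024 0.04 0 0; -0.002 0.0245 0.055 0 0; -0.002 0.0245 0.07 0 0; -0.003 0.0245 0.085 0 0; -0.003 0.0245 0.1 0 0; -0.003 0.0245 0.114 0 0; -0.003 0.0245 0.116 0 0;-0.003 0.0245 0.116 0 0"

```text
time: 21.12
position: [0.5467, -0.1181, 0.0952]
tool_rot: [0.926, -0.148, 0.345, 0.032]
ft_force: [0.3, -0.4, 0.0]
grip_width: 0.0002
grip_force: 0.0
```

Run:
```python
from h import *
go([-116,-1,65],[-116,-1,60],[-116,-1,50])
```

```text
t 21.1167 tool in kettle frame
 [[ 0.761  0.04   0.647]
 [ 0.003 -0.998  0.059]
 [ 0.649 -0.043 -0.76 ]]
F [ 0.27 -0.39  0.03]
TCP kettle mm [-117.7   -0.4   75.2] q [-0.5   0.67  2.24  2.79  0.49 -1.38]
[-116, -1, 65] [-0.0053  0.0011  0.0088]
[-116, -1, 60] [-0.0086  0.0014  0.0126]
[-116, -1, 50] [-0.0151  0.0018  0.0202]
```

>>> servo_tool:
  moves: "-0.002 0 0.003 0 0; -0.0035 0 0.005 0 0; -0.005 0 0.0065 0 0; -0.006 0 0.0075 0 0; -0.0065 0 0.008 0 0; -0.0065 0 0.008 0 0"

```text
time: 21.62
position: [0.5458, -0.1178, 0.0848]
tool_rot: [0.926, -0.149, 0.345, 0.032]
ft_force: [0.5, -0.7, 0.1]
grip_width: 0.0006
grip_force: 0.0
```

>>> servo_tool:
  moves: "-0.001 0 0.001 0 0; -0.002 0 0.0022 0 0; -0.002 0 0.0022 0 0"

```text
time: 21.87
position: [0.5459, -0.1177, 0.0816]
tool_rot: [0.926, -0.149, 0.345, 0.032]
ft_force: [0.8, -0.3, 0.5]
grip_width: 0.0005
grip_force: 0.0
```

>>> servo_tool:
  moves: "-0.001 0 0.001 0 0; -0.002 0 0.0022 0 0; -0.002 0 0.0022 0 0"

```text
time: 22.12
position: [0.5459, -0.1175, 0.0787]
tool_rot: [0.926, -0.149, 0.345, 0.032]
ft_force: [-0.2, -0.5, -0.1]
grip_width: 0.0005
grip_force: 0.2
```

>>> servo_tool:
  moves: "-0.001 0 0.001 0 0; -0.002 0 0.0022 0 0; -0.002 0 0.0022 0 0"

```text
time: 22.37
position: [0.5453, -0.1172, 0.0757]
tool_rot: [0.926, -0.149, 0.344, 0.032]
ft_force: [-1.1, 0.1, 2.0]
grip_width: 0.0004
grip_force: 1.5
```

>>> servo_tool:
  moves: "-0.001 0 0.001 0 0; -0.002 0 0.0022 0 0; -0.002 0 0.0022 0 0"

```text
time: 22.62
position: [0.5447, -0.1169, 0.0722]
tool_rot: [0.927, -0.149, 0.343, 0.032]
ft_force: [-3.4, 0.3, 2.4]
grip_width: 0.0003
grip_force: 1.9
```

Run:
```python
from h import *
go([-114,0,50])
```

```text
t 22.6167 tool in kettle frame
 [[ 0.763  0.038  0.645]
 [ 0.001 -0.998  0.057]
 [ 0.646 -0.043 -0.762]]
F [-3.36  0.31  2.4 ]
TCP kettle mm [-1.199e+02  1.000e-01  5.220e+01] q [-0.5   0.74  2.25  2.83  0.56 -1.43]
[-114, 0, 50] [0.0031 0.0004 0.0055]
```

>>> servo_tool:
  moves: "0.0025 0 -0.003 0 0; 0.0045 0 -0.0053 0 0; 0.007 0 -0.0035 0 0; 0.009 0 -0.0014 0 0; 0.009 0 -0.0014 0 0"

```text
time: 23.03
position: [0.553, -0.12, 0.0806]
tool_rot: [0.926, -0.148, 0.346, 0.033]
ft_force: [0.7, -0.1, -0.3]
grip_width: 0.0007
grip_force: 0.0
```

>>> servo_tool:
  moves: "-0.001 0 0.0012 0 0; -0.002 0 0.0024 0 0; -0.003 0 0.0036 0 0; -0.003 0 0.0036 0 0"

```text
time: 23.37
position: [0.5513, -0.1191, 0.0748]
tool_rot: [0.926, -0.149, 0.344, 0.032]
ft_force: [-0.6, -0.8, 1.7]
grip_width: 0.0008
grip_force: 0.8
```

Run:
```python
from h import *
go([-114,0,50])
```

```text
t 23.3667 tool in kettle frame
 [[ 0.762  0.038  0.647]
 [ 0.001 -0.998  0.057]
 [ 0.648 -0.043 -0.761]]
F [-0.61 -0.79  1.68]
TCP kettle mm [-113.     0.2   54.8] q [-0.5   0.73  2.23  2.82  0.53 -1.42]
[-114, 0, 50] [-0.0039  0.0004  0.003 ]
```

>>> servo_tool:
  moves: "-0.001 0 0.0012 0 0; -0.002 0 0.0024 0 0; -0.003 0 0.0036 0 0; -0.003 0 0.0036 0 0"

```text
time: 23.7
position: [0.5513, -0.1188, 0.0699]
tool_rot: [0.927, -0.149, 0.344, 0.032]
ft_force: [0.9, -0.6, 0.3]
grip_width: 0.0006
grip_force: 0.1
```

>>> servo_tool:
  moves: "-0.001 0 0.0012 0 0; -0.002 0 0.0024 0 0; -0.003 0 0.0036 0 0; -0.003 0 0.0036 0 0"

```text
time: 24.03
position: [0.5518, -0.1188, 0.0661]
tool_rot: [0.926, -0.149, 0.345, 0.032]
ft_force: [-2.5, -0.3, 5.5]
grip_width: 0.0006
grip_force: 2.6
```

Run:
```python
from h import *
go([-114,0,50])
```

```text
t 24.0333 tool in kettle frame
 [[ 0.761  0.038  0.648]
 [ 0.001 -0.998  0.058]
 [ 0.649 -0.043 -0.759]]
F [-2.51 -0.32  5.46]
TCP kettle mm [-112.6    0.7   46.1] q [-0.5   0.75  2.24  2.84  0.56 -1.44]
[-114, 0, 50] [ 0.0015  0.0005 -0.0039]
```

>>> servo_tool:
  moves: "0.001 0 -0.003 0 0; 0.002 0 -0.008 0 0; 0.002 0 -0.02 0 0; 0 0 -0.04 0 0; 0 0 -0.07 0 0; 0 0 -0.1 0 0; 0 0 -0.12 0 0; 0 0 -0.12 0 0"

```text
time: 24.7
position: [0.4728, -0.0976, 0.1593]
tool_rot: [0.926, -0.149, 0.345, 0.032]
ft_force: [-0.2, -0.2, 0.8]
grip_width: 0.0004
grip_force: 0.0
```

Run:
```python
from h import *
go([-114,0,50])
w=cams.camera("wrist")
s=cams.camera("side")
cv2.imwrite("pics/w3.png",np.hstack([w[:,56:456],cv2.resize(s[170:234,240:307],(400,384),interpolation=cv2.INTER_CUBIC)]))
for p in([-126,15,54],[-126,-15,54],[-128,15,40],[-128,-15,40]):print(p,proj("wrist",world(p,K))-[56,0])
```

```text
t 24.7 tool in kettle frame
 [[ 0.762  0.038  0.647]
 [ 0.002 -0.998  0.057]
 [ 0.648 -0.042 -0.761]]
F [-0.22 -0.25  0.77]
TCP kettle mm [-194.2   -5.7  139.3] q [-0.57  0.47  2.4   2.66  0.45 -1.31]
[-114, 0, 50] [0.0032 0.0011 0.1201]
[-126, 15, 54] [[184.05332141 198.63850432]]
[-126, -15, 54] [[219.87537722 199.31002798]]
[-128, 15, 40] [[185.41611426 206.84867537]]
[-128, -15, 40] [[219.76705989 207.5374046 ]]
```

View pics/w3.png

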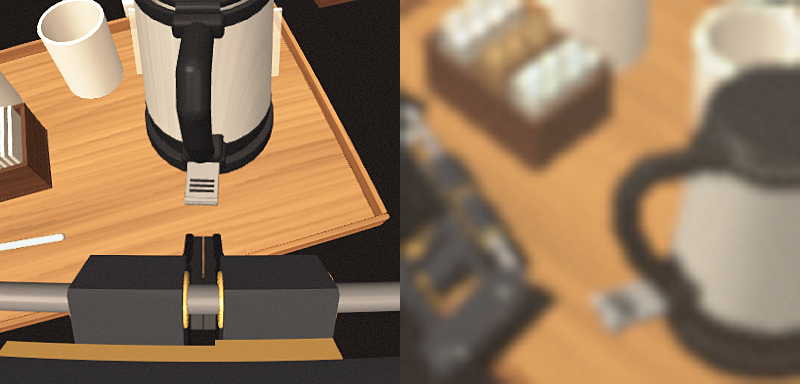

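```bash
python3 -c "
from rig import job
print(job.hand_in())"
```

```text
the job is handed in; nothing more can be done
None
```

I shut the lid and pressed the switch lever until it clicked over and stayed down. The kettle shows no shift in its base in the last pictures, nothing else was touched, and I handed the job in at about 25 s.

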